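# Draw vacuum, then hold the wafer carrier out over the inspection lens

### The job

Fix the wafer on its carrier by giving the hand vacuum pump at least three full strokes (lever right down to its stop, then all the way back up each time). Then slide the carrier plate straight out over the edge of its bench, without lifting it off, until its leading edge is level with the tip of the steel pointer, so that the wafer hangs over the lens. So far out the plate would tip off, so finish while still holding it there, still and flat on the bench, touching neither the lens nor the pointer, and leave everything else where it is.

Things in the scene. Friction and masses are not known exactly. Their poses are not given: they have to be found in the camera images.
- bench: Fixed loading bench: white block, dark flat top 250 (x) x 150 (y) mm, 110 mm above the table. Origin on the table below the middle of its outer edge; x points outward over that edge, z up; the top spans x -250 to 0. Two fences (6 mm high, inner faces at y +-65 mm) along x guide the carrier with 5 mm play each side.
- bench_edge (a point): Middle of the bench's outer edge, on the top surface; axes as the bench.
- carrier: Loose wafer carrier, 0.5-0.75 kg: aluminium plate 240 (x) x 120 x 8 mm on the bench, at first 10-50 mm out over its edge. Clamp ring (84 mm across, 10 high) with dark wafer in front, 8 mm bar along the leading edge, bow handle on the tail. Origin: centre of underside; x = outward, as the bench's x. Mass centre 0-20 mm ahead of the origin: out past about half its length it tips unless the tail is held down.
- carrier_lead (a point): Middle of the carrier's leading edge, at the underside (120 mm ahead of the carrier's origin).
- carrier_handle (a point): Centre of the bar of the black bow handle, 95 mm behind the carrier's origin, 42 mm above its underside. The bar runs across the plate (y): 80 mm long, 14 thick (x), 16 high; 26 mm free between it and the plate's top face, legs near its ends (58 mm apart inside). Fingers can straddle the bar from above, closing along the carrier's x.
- lens_head: Fixed inspection head just out from the bench: base with an upward lens barrel (38 mm across, top 82 mm above the table, 28 mm below the carrier) and a thin post (12 mm across, 120 tall, at y -120 mm) carrying the pointer. Origin on the table, on the bench's centre line, at the pointer's x; axes parallel to the bench's. The lens is 55 mm back from the pointer.
- mark (a point): Tip of the steel pointer blade (4 mm thick along x, 45 long): 72 mm to the -y side of the bench's centre line, 118 mm above the table, level with the carrier's top face, 12 mm clear of its side; 130-180 mm out from the bench edge. Axes as the bench. The leading edge is at the mark when carrier_lead has the same position as this along the bench's x.
- pump_pivot (a point): Hinge of the hand vacuum pump's lever, 100 mm above the table, in the pump's frame: the lever reaches along the pump's -x (roughly towards the robot), the hinge axis is y, z up. Held by two upright cheek plates up to 115 mm above the table; pump fixed to the table.
- pump_pad (a point): Middle of the top face of the lever's black press pad (40 mm along the lever x 36 mm wide x 16 mm thick), 150 mm from the pivot along the lever and 8 mm above the lever's middle line; moves with the lever. At rest the lever slopes 24 degrees (0.42 rad) upward from the pivot to the pad.
- pump_lever (a joint): Angle of the pump lever in rad: 0 at rest (pad up), growing as the pad is pressed down; stops at 0.65 (13 degrees below level). A spring drives it back to 0 when freed; pressing takes about 2 N at the start and 8 N at the stop.
- tweezers: Bystander, not part of the job: steel tweezers, 120 mm long, lying. Origin: its middle, 2 mm below the table top.
- wafer_box: Bystander, not part of the job: round white wafer box, 110 mm across, 22 mm high. Origin: centre of its underside.
- solvent: Bystander, not part of the job: amber bottle, 60 mm across, 130 mm tall. Origin: centre of its underside.
- jar: Bystander, not part of the job: small clear jar, 60 mm across, 60 mm tall. Origin: centre of its underside.
- sample_tray: Bystander, not part of the job: grey divided tray 120 x 90 x 30 mm. Origin: centre of its underside.
- driver: Bystander, not part of the job: screwdriver lying on the table. Origin: centre of its underside.
- lens_cap: Bystander, not part of the job: black round cap, 42 mm across, 24 mm high. Origin: centre of its underside.
Things that resemble listed ones, but are neither listed nor needed, are in the scene too. What is shaped like the lens_head but yellow is not meant. Leave any orange look-alike of the part that bears pump_pivot alone.

How it is judged (in metres and radians):
On the way, in this order (a step that is already met when the one before it is completed fails the run):
1. the pump lever is pressed fully down, first stroke (value of joint pump_lever above 0.56 rad), for 0.05 s.
2. the pump lever has sprung fully back up after the first stroke (value of joint pump_lever below 0.06 rad), for 0.05 s.
3. the pump lever is pressed fully down, second stroke (value of joint pump_lever above 0.56 rad), for 0.05 s.
4. the pump lever has sprung fully back up after the second stroke (value of joint pump_lever below 0.06 rad), for 0.05 s.
5. the pump lever is pressed fully down, third stroke (value of joint pump_lever above 0.56 rad), for 0.05 s.
6. the pump lever has sprung fully back up after the third stroke (value of joint pump_lever below 0.06 rad), for 0.05 s.
7. the carrier's leading edge is at the pointer, plate flat on the bench (x of carrier_lead in the frame of mark between -0.006 and 0.006 m and angle between carrier's own z axis and vertical below 0.05 rad), for 0.2 s.
At the end, for the whole second after the job is handed in: Robot holding the carrier (over 0.5 N): leading edge within 6 mm of the pointer along the bench's x, tilt under 0.05 rad, turned under 0.08 rad from the bench, lying on it (over 0.5 N, underside within 5 mm of its top), under 20 mm/s, not touching the inspection head (all of step 7 and angle between the x axis of carrier and the x axis of bench, either way round below 0.08 rad and z of carrier in the frame of bench between 0.105 and 0.115 m and contact force between carrier and bench above 0.5 N and contact force between carrier and lens_head below 0.3 N and linear speed of carrier below 0.02 m/s and contact force between any of the fingers, the arm and carrier above 0.5 N); the arm keeps its last pose, push and grip.
It fails at once if the carrier is lifted off the bench or tipped (z of carrier in the frame of bench above 0.135 m or angle between carrier's own z axis and vertical above 0.2 rad).
It fails at once if a bystander is moved more than 30 mm (distance of any of tweezers, wafer_box, solvent, jar, sample_tray, driver, lens_cap from where it was at the start of the episode above 0.03 m).
It also fails if it takes over 58 s, if anything falls off the work surface, if the arm or the gripper's body presses on something with over 40 N, if the wrist force passes 120 N, or if a joint passes its speed limit or range.

### The arm

A 6-joint arm with a two-finger parallel gripper is mounted at the origin on the work surface. World frame = base frame: x ahead of the robot, y to its left, z up, the work surface at z = 0. Lengths are in m, angles in degrees, forces in N, time in s.
With the tool pointing down it reaches from about 0.4 to 0.825 m from the base axis. Payload 7 kg.
Tool frame: the origin (TCP) lies at the very end of the fingers, on their centre line; the grasp point (between the pads) lies 19 mm behind it; z points along the fingers, y is the line along which they close (so a half turn about z gives the same grasp; the last joint's range is limited). The gripper opens to 88 mm and grips with 3 to 60 N. Pads are 19 mm wide; open, the fingers measure 130 mm over their backs; the gripper's body (78 mm by 193 mm) begins 47 mm behind the grasp point.
Start: joints at [-52.305, 20.546, 0.682, 0, -70.136, -16.507], TCP at [0.244, -0.629, 0.227] pointing down, gripper open.
Joint ranges: [-176.03, 176.03], [-82.01, 121.73], [-58.28, 71.71], [-173.87, 95.51], [-174.79, -0.11], [-173.66, 173.66]. Speed limits (degrees/s): [136.94, 136.94, 172.46, 180, 180, 180].

### API

Orientations are given as [roll, pitch, yaw] about the fixed x, y, z axes, in that order (R = Rz(yaw) Ry(pitch) Rx(roll)).
In Python, from plant import ctrl gives the robot as it stands.
- The arm moves only by the tool carry_out, never from a script. Its argument "deltas" is a list that holds one entry, the list of rows, each a list of 5 numbers: the shift along the tool's x, y, z scaled (see below), then the turn about the tool's z scaled (see below), then the opening, from -1 (shut) to 1 (fully open). A call has 1 to 5 rows; each row is the pose to reach, as a shift and turn from the pose commanded when the call began, along the tool's axes at that moment, turning the shorter way round; what a row does not reach only later rows make up. The controller multiplies each number of a shift by 20 cm and each number of a turn by 2 pi rad. A row lasts 1/10 s, in which the tool goes at most 50 mm and 8.59 degrees, less where a joint would pass 70% of its speed; a pose out of reach is approached as far as the arm can. A call with a number of a shift or a turn outside -1 to 1 is refused whole. A call with a gripper value outside its range is refused whole. The fingers move at their own pace and stop on an object; the grip force is fixed at half the most. Time passes only in rows, so rows that repeat a pose let the fingers close. It gives the time, the measured TCP pose, the force, the opening and the grip force at its end, in the units of the state.
- ctrl.get_obs(): the state, without advancing time (a new reading comes with each control period).
- ctrl.snapshot(name): name is "scene" or "top" or "wrist"; returns a dict with "color" (384x512x3 uint8, red, green, blue), "camera_matrix" (3x3 intrinsics, pixels), "k1" (the pictures are not rectified: a ray, as slopes to the right and down, at radius r is drawn at 1 + k1 r^2 times it, then the intrinsics apply), "R" (3x3) and "t" (3): a world point X has camera coordinates R X + t. Camera axes: x right, y down, z forward; pixel columns grow to the right and rows downward; lengths in m; the calibration is good to about 2 mm. A picture is of the moment at which its call begins. There is no depth.
- ctrl.close_job(): hands the job in; it is judged then, once.
Trained networks look in a picture, given as the dict that the camera call returned (one of the last four; its "shot" number tells which), for a name from the list of things; names that differ only in an ending like _2 or _b are one class to them, and where a whole thing is asked for, a point or a joint stands for the part that bears it (a point fixed in the world has none). Each returns a list of dicts, best first, with "p" (0 to 1); they miss things now and then, are a little off and sometimes report something else, mostly with a low value. They report only what shows in the picture. A call takes as long as a camera call. They do not tell look-alikes from the thing itself.
- ctrl.search_frame(picture, name): "centre" ([column, row] in pixels, amid what is visible of it).
- ctrl.silhouettes(picture, name): "mask" (384x512 bool, what is visible of it) and "centre" ([column, row] in pixels, amid what is visible of it).
- ctrl.spot_point(picture, name): "centre" ([column, row] in pixels: a listed point, or the origin of a listed thing).
The state is a dict: "clock": time; "joint_pos": joint angles; "qvel": joint speeds; "tau": joint torques, N m; "tool_pos": TCP position; "orientation": TCP orientation; "force": force on the tool from outside, world axes, zero at the start; "moment": the same for the moment, N m; "opening": finger opening in m; "gripper_force": force on a finger pad.
Only numpy, scipy, OpenCV 4.12 (cv2) and the standard library are available. Lean on these libraries where they do the work, as an engineer would, in place of code of your own. Each camera call takes 0.05 s, during which the arm holds its last target. There are 200 camera calls.

## Working session

There is one attempt and no reset: what is moved stays moved. The work goes in short steps, Python scripts to look and compute and a tool call to move; the robot and the scene stay as the last step left them, time stands still between calls to the robot, and variables do not carry over. Pictures are saved under pics/ and viewed, at most 10 in all, crops included, and the job is handed in when it is done.

Besides the shell and the picture viewer there is one more tool, called as a command line: name --argument value ..., lists and objects as JSON in quotes. carry_out: Moves the arm, as the interface text tells. Its arguments: {"type":"object","properties":{"deltas":{"type":"array"}},"required":["deltas"]}

```bash
mkdir -p pics; cat > h.py <<'E'
import numpy as np, cv2
from plant import ctrl
def ray(p,uv):
    K=np.array(p["camera_matrix"]);d=cv2.undistortPoints(np.array([[uv]],float),K,np.array([p["k1"],0,0,0,0.]))[0,0]
    R=np.array(p["R"]);t=np.array(p["t"]);return -R.T@t, R.T@np.array([d[0],d[1],1])
def atz(p,uv,z):
    c,d=ray(p,uv);return c+d*(z-c[2])/d[2]
def tri(prs):
    A=np.zeros((3,3));b=np.zeros(3)
    for p,uv in prs:
        c,d=ray(p,uv);d=d/np.linalg.norm(d);M=np.eye(3)-np.outer(d,d);A+=M;b+=M@c
    return np.linalg.solve(A,b)
def proj(p,X):
    x=np.array(p["R"])@np.array(X)+np.array(p["t"]);s=x[:2]/x[2];s=s*(1+p["k1"]*(s@s));K=np.array(p["camera_matrix"]);return K[:2,:2]@s+K[:2,2]
def save(p,n,crop=None,f=1):
    im=p["color"][:,:,::-1]
    if crop: im=im[crop[1]:crop[3],crop[0]:crop[2]]
    cv2.imwrite("pics/"+n+".png",cv2.resize(np.ascontiguousarray(im),None,fx=f,fy=f,interpolation=cv2.INTER_CUBIC))
E
python3 - <<'E'
from h import *
np.set_printoptions(precision=4,suppress=True)
o=ctrl.get_obs();print(o)
Z=dict(bench_edge=.11,carrier_lead=.11,carrier_handle=.152,mark=.118,pump_pivot=.1,pump_pad=.169,lens_head=0,tweezers=0,wafer_box=0,solvent=0,jar=0,sample_tray=0,driver=0,lens_cap=0)
for n in("top","scene"):
    p=ctrl.snapshot(n);save(p,n+"0",None,1.5);print(n,-np.array(p["R"]).T@p["t"])
    for k,z in Z.items():
        print(k,[(np.round(q["centre"]),round(q["p"],2),atz(p,q["centre"],z)[:2]) for q in ctrl.spot_point(p,k)[:3]])
E
```

```text
{'clock': 0.0, 'joint_pos': array([-52.3054,  20.5927,   0.6304,  -0.0211, -70.1359, -16.5058]), 'qvel': array([-0.0043, -0.0546, -0.1043, -0.009 ,  0.041 , -0.0145]), 'tau': array([ -0.0003, -58.2713,  29.3042,   6.9967,   0.0069,  -0.0002]), 'tool_pos': array([ 0.2437, -0.6289,  0.2256]), 'orientation': array([ 179.9002,   -0.0089, -158.8184]), 'force': array([-0.2856, -0.3048, -1.2274]), 'moment': array([-0.0144,  0.0067,  0.0179]), 'gripper_force': 0.0, 'opening': 0.08756927315112122}
top [0.4086 0.0471 1.1762]
bench_edge []
carrier_lead [(array([233., 153.]), 0.78, array([0.558 , 0.1346])), (array([160., 217.]), 0.73, array([0.3876, 0.3363]))]
carrier_handle [(array([317., 156.]), 0.84, array([ 0.5389, -0.087 ]))]
mark [(array([140., 276.]), 0.79, array([0.2309, 0.3884])), (array([190., 124.]), 0.74, array([0.639 , 0.2486]))]
pump_pivot [(array([384., 228.]), 0.79, array([ 0.3468, -0.2697])), (array([402., 137.]), 0.75, array([ 0.5939, -0.3286]))]
pump_pad [(array([419., 183.]), 0.87, array([ 0.4632, -0.3442])), (array([388., 284.]), 0.8, array([ 0.2096, -0.2575]))]
lens_head [(
[... 1241 characters left out ...]
0.2289, -0.2505])), (array([126., 236.]), 0.81, array([ 0.4558, -0.3399]))]
lens_head [(array([277., 134.]), 0.93, array([0.1502, 0.4208])), (array([314., 209.]), 0.62, array([0.5588, 0.2585]))]
tweezers []
wafer_box [(array([282., 288.]), 0.56, array([ 0.7378, -0.0247]))]
solvent [(array([309., 170.]), 0.95, array([0.396 , 0.3796]))]
jar [(array([241., 314.]), 0.94, array([ 0.7389, -0.1671]))]
sample_tray [(array([333., 168.]), 0.71, array([0.4411, 0.4617])), (array([360., 193.]), 0.69, array([0.5943, 0.4458])), (array([282., 292.]), 0.31, array([ 0.7505, -0.0338]))]
driver [(array([332., 165.]), 0.57, array([0.4281, 0.4716]))]
lens_cap [(array([277., 186.]), 0.42, array([0.3963, 0.2274]))]
```

View pics/top0.png

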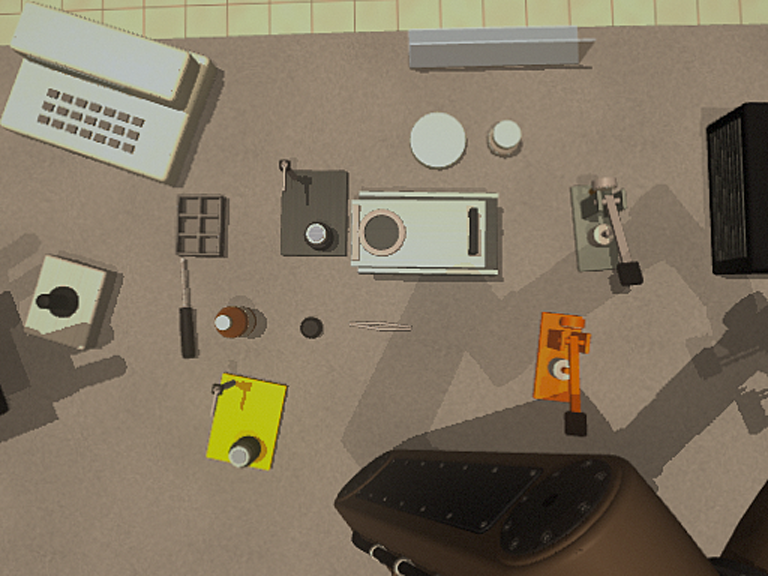

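View pics/scene0.png

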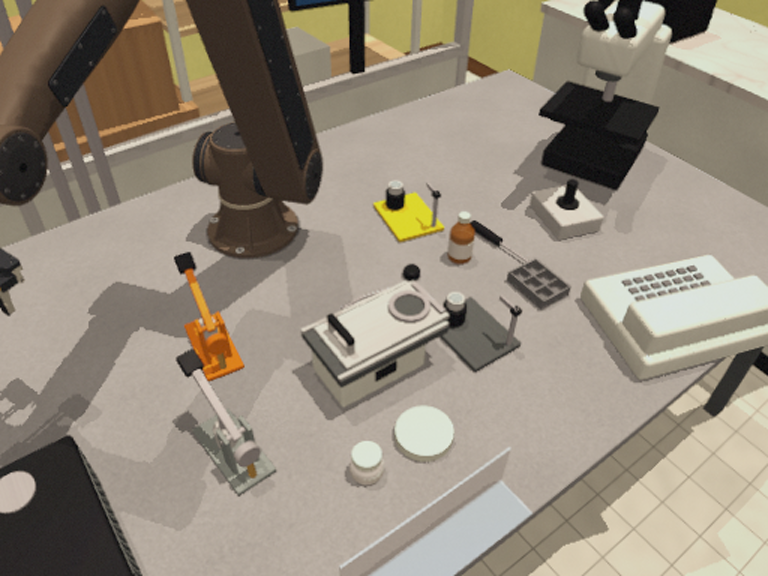

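Candidates:
- **Pump:** the grey-steel one has its pad at top (419,183); the orange look-alike's pad is at (388,284). I choose grey.
- **Lens head:** the dark grey one is at (199,155), with its pointer tip around (190,126). The yellow one at (148,292) is rejected.
- **Carrier:** there is only one, with its handle at (317,156).

I'll check this with a crop and measure the bench yaw.

```bash
python3 - <<'E'
from h import *
np.set_printoptions(precision=4,suppress=True)
p=ctrl.snapshot("top");s=ctrl.snapshot("scene")
save(p,"crop",(180,95,440,205),3)
for k in("pump_pad","pump_pivot","carrier_handle","carrier_lead","mark"):
    a=ctrl.spot_point(p,k);b=ctrl.spot_point(s,k)
    for x in a:
        for y in b: print(k,x["centre"],y["centre"],tri([(p,x["centre"]),(s,y["centre"])]))
for k,z in(("carrier",.118),("bench",.11)):
  for q,n in((p,"top"),(s,"scene")):
    for m in ctrl.silhouettes(q,k)[:1]:
        c=max(cv2.findContours(m["mask"].astype(np.uint8),0,2)[0],key=cv2.contourArea)[:,0]
        w=np.array([atz(q,u,z)[:2] for u in c]);print(k,n,m["p"],cv2.minAreaRect((w*1000).astype(np.float32)), (cv2.boxPoints(cv2.minAreaRect((w*1000).astype(np.float32)))).tolist())
E
```

```text
pump_pad [420.3, 183.7] [128.6, 235.8] [ 0.4633 -0.3385  0.1784]
pump_pad [420.3, 183.7] [122.7, 176.5] [ 0.4461 -0.2908  0.3454]
pump_pad [420.3, 183.7] [331.9, 196.2] [ 0.6361 -0.1102  0.4547]
pump_pad [405.4, 133.0] [128.6, 235.8] [ 0.5612 -0.318   0.256 ]
pump_pad [405.4, 133.0] [122.7, 176.5] [ 0.532  -0.2773  0.3996]
pump_pad [405.4, 133.0] [331.9, 196.2] [ 0.6869 -0.109   0.4398]
pump_pad [386.2, 282.3] [128.6, 235.8] [ 0.1806 -0.3055 -0.1084]
pump_pad [386.2, 282.3] [122.7, 176.5] [ 0.2145 -0.2515  0.1605]
pump_pad [386.2, 282.3] [331.9, 196.2] [ 0.5316 -0.0465  0.4332]
pump_pivot [381.9, 227.1] [156.8, 287.3] [ 0.3602 -0.3137 -0.2004]
pump_pivot [381.9, 227.1] [142.1, 215.4] [ 0.352  -0.2593  0.1097]
pump_pivot [405.5, 132.9] [156.8, 287.3] [ 0.6038 -0.3343  0.1083]
pump_pivot [405.5, 132.9] [142.1, 215.4] [ 0.5573 -0.2875  0.3044]
carrier_handle [317.0, 154.4] [227.6, 218.5] [ 0.5459 -0.083   0.1571]
carrier_handle [317.0, 154.4] [124.4, 238.1] [ 0.5053 -0.2173  0.1656]
carrier_handle [317.0, 154.4] [333.0, 196.5] [0.6356 0.0198 0.2903]
carrier_handle [317.0, 154.4] [360.0,
[... 684 characters left out ...]
0412597656], [607.7448120117188, -116.33230590820312], [624.713623046875, 130.4925994873047], [485.20245361328125, 140.08380126953125]]
bench top 0.74 ((383.2296447753906, 208.652587890625), (29.83894920349121, 26.996551513671875), 89.1439437866211) [[369.5099792480469, 193.93646240234375], [396.5035095214844, 193.53311157226562], [396.9493103027344, 223.36871337890625], [369.9557800292969, 223.77206420898438]]
bench scene 0.65 ((574.7233276367188, -15.117599487304688), (277.7359924316406, 202.5279083251953), 86.7086410522461) [[465.65350341796875, -147.94261169433594], [667.8473510742188, -159.57044982910156], [683.7931518554688, 117.70741271972656], [481.59930419921875, 129.3352508544922]]
```

View pics/crop.png

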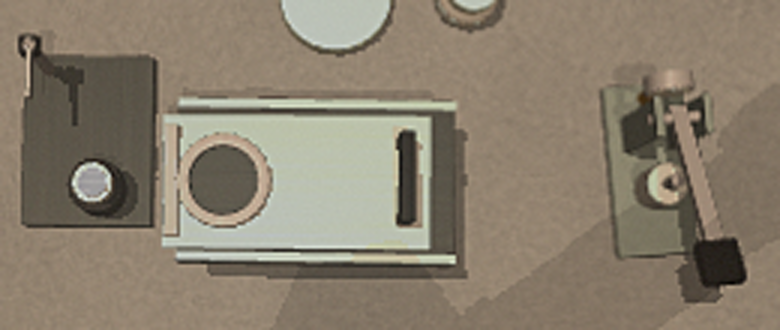

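The grey pump's pad is at about (0.462,-0.340), with its pivot at (0.604,-0.334). The real pointer tip is at px (189.5,126.5), world about (0.634,0.247). The bench's outward direction is about 86°.

carry_out --deltas '[[[-0.15,0.09,0,0,-1],[-0.35,0.22,0,0,-1],[-0.55,0.34,0,0,-1],[-0.7,0.43,0,0,-1],[-0.76,0.475,0,0,-1]]]'

```text
clock: 2.8
tool_pos: [0.353, -0.4838, 0.2269]
orientation: [-180.0, 0.0, -158.7]
force: [0.2, 0.2, 0.6]
opening: 0.0535
gripper_force: 0.0
```

carry_out --deltas '[[[-0.15,0.09,0,0.01,-1],[-0.35,0.22,0,0.03,-1],[-0.55,0.34,0,0.05,-1],[-0.7,0.43,0,0.07,-1],[-0.76,0.475,0,0.07,-1]]]'

```text
clock: 3.3
tool_pos: [0.4603, -0.3406, 0.2267]
orientation: [-180.0, 0.0, 175.9]
force: [0.1, -0.1, 1.4]
opening: 0.0133
gripper_force: 0.0
```

```bash
python3 - <<'E'
from h import *
np.set_printoptions(precision=4,suppress=True)
o=ctrl.get_obs();print(o["clock"],o["tool_pos"],o["orientation"],o["force"],o["joint_pos"],o["opening"])
w=ctrl.snapshot("wrist");save(w,"w0",None,1.2)
print(proj(w,o["tool_pos"]),proj(w,[.462,-.34,.168]),[(q["centre"],q["p"],atz(w,q["centre"],.168)) for q in ctrl.spot_point(w,"pump_pad")])
E
```

```text
3.3 [ 0.4603 -0.3406  0.2267] [-179.9948    0.0299  175.8986] [ 0.0899 -0.0855  1.4229] [-16.9328  10.9332 -12.5471  -0.0017 -66.4894 -77.168 ] 0.013328566266938076
[256.8545 237.4846] [257.2395 208.2194] [([250.3, 218.1], 0.7, array([ 0.4702, -0.3463,  0.168 ]))]
```

View pics/w0.png

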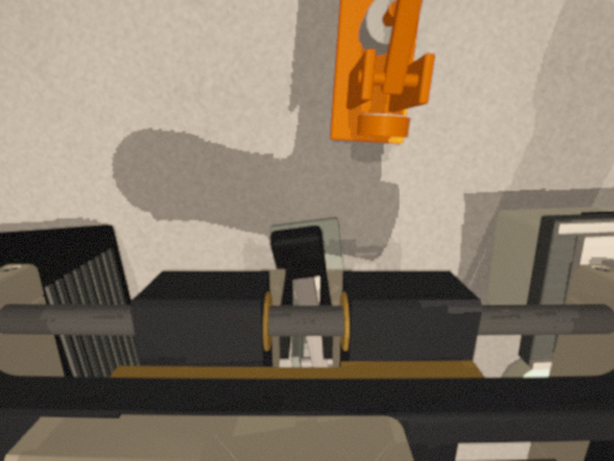

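The pad sits about 7 mm to the -y side of the TCP, at px (248,210) in the wrist picture. I'll shift there and press.

carry_out --deltas '[[[0,-0.035,0.15,0,-1],[0,-0.035,0.25,0,-1],[0,-0.035,0.35,0,-1],[0,-0.035,0.35,0,-1]]]'

```text
clock: 3.8
tool_pos: [0.4565, -0.3501, 0.1544]
orientation: [179.9, -0.2, 176.0]
force: [1.6, 1.3, 2.0]
opening: 0.0005
gripper_force: 1.2
```

carry_out --deltas '[[[0,0,0.1,0,-1],[0,0,0.2,0,-1],[0,0,0.3,0,-1],[0,0,0.37,0,-1],[0,0,0.37,0,-1]]]'

```text
clock: 4.3
tool_pos: [0.4584, -0.3507, 0.083]
orientation: [-179.9, 0.0, 176.0]
force: [-2.2, -0.7, 7.7]
opening: 0.0003
gripper_force: 3.5
```

```bash
python3 - <<'E'
from h import *
np.set_printoptions(precision=4,suppress=True)
o=ctrl.get_obs();print(o["clock"],o["tool_pos"],o["orientation"],o["force"],o["opening"])
p=ctrl.snapshot("scene");save(p,"s1",(60,140,260,320),3);print(proj(p,o["tool_pos"]))
E
```

```text
4.3 [ 0.4584 -0.3507  0.083 ] [-179.9403    0.0217  176.0399] [-2.2066 -0.673   7.6879] 0.0003401381170023089
[128.9351 258.632 ]
```

View pics/s1.png

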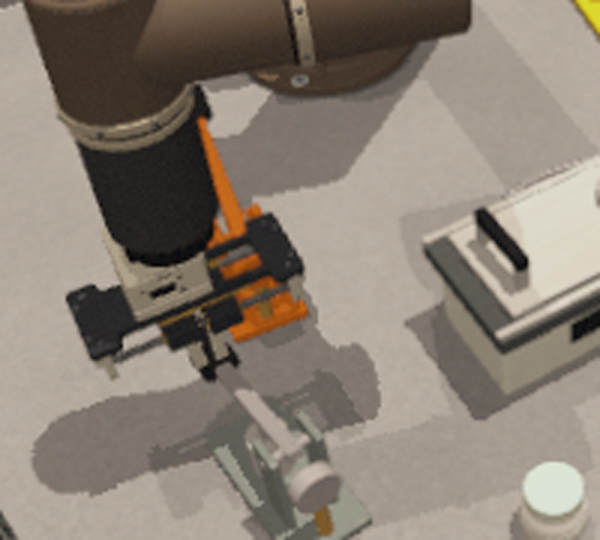

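The fingertips press the grey pad, with the lever about level or just below, at crop (215,365). I'll push on to the stop.

carry_out --deltas '[[[0,0,0.03,0,-1],[0,0,0.05,0,-1],[0,0,0.05,0,-1]]]'

```text
clock: 4.65
tool_pos: [0.4594, -0.3508, 0.0757]
orientation: [-179.9, 0.2, 176.1]
force: [-1.9, 2.0, 15.0]
opening: 0.0003
gripper_force: 7.1
```

The force has jumped to 15 N, so this is the stop. Now the remaining strokes, rising 0.12 m each time.

carry_out --deltas '[[[0,0,-0.15,0,-1],[0,0,-0.35,0,-1],[0,0,-0.6,0,-1],[0,0,-0.6,0,-1],[0,0,-0.6,0,-1]]]'

```text
clock: 5.15
tool_pos: [0.4587, -0.35, 0.1955]
orientation: [-179.9, 0.2, 176.0]
force: [-0.7, 0.8, -0.8]
opening: 0.0007
gripper_force: 0.0
```

carry_out --deltas '[[[0,0,0,0,-1],[0,0,0,0,-1]]]'

```text
clock: 5.35
tool_pos: [0.4574, -0.3492, 0.1918]
orientation: [180.0, -0.1, 176.0]
force: [0.0, 0.0, -0.1]
opening: 0.0007
gripper_force: 0.0
```

```bash
python3 - <<'E'
from h import *
o=ctrl.get_obs();print(o["clock"],o["tool_pos"],o["force"])
p=ctrl.snapshot("scene");save(p,"s2",(60,140,260,320),3)
E
```

```text
5.35 [ 0.45740295 -0.34920561  0.1917571 ] [ 0.01053577  0.01613822 -0.1379511 ]
```

View pics/s2.png

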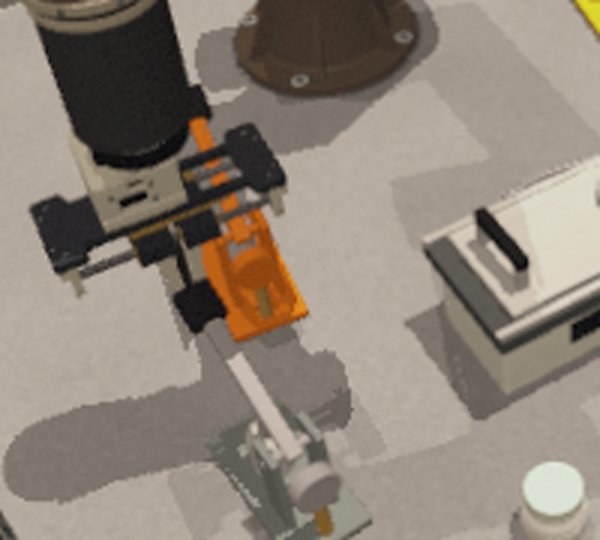

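The lever has sprung back, with the pad up at crop (200,305). I'll do the second and third strokes 5 mm further in.

carry_out --deltas '[[[-0.025,0,0.15,0,-1],[-0.025,0,0.3,0,-1],[-0.025,0,0.45,0,-1],[-0.025,0,0.56,0,-1],[-0.025,0,0.6,0,-1]]]'

```text
clock: 5.9
tool_pos: [0.4642, -0.3504, 0.0738]
orientation: [-179.9, 0.0, 176.1]
force: [-13.2, 18.0, 65.7]
opening: 0.0006
gripper_force: 32.8
```

carry_out --deltas '[[[0,0,0.01,0,-1],[0,0,0.01,0,-1]]]'

```text
clock: 6.1
tool_pos: [0.4641, -0.3503, 0.075]
orientation: [-179.9, 0.1, 176.1]
force: [-10.8, 11.3, 43.1]
opening: 0.0006
gripper_force: 21.9
```

carry_out --deltas '[[[0,0,-0.15,0,-1],[0,0,-0.35,0,-1],[0,0,-0.6,0,-1],[0,0,-0.61,0,-1],[0,0,-0.61,0,-1]]]'

```text
clock: 6.6
tool_pos: [0.4637, -0.3498, 0.1936]
orientation: [-180.0, 0.1, 176.0]
force: [-0.9, 0.2, -0.2]
opening: 0.0004
gripper_force: 0.0
```

carry_out --deltas '[[[0,0,0,0,-1],[0,0,0,0,-1]]]'

```text
clock: 6.8
tool_pos: [0.4624, -0.3493, 0.1907]
orientation: [179.9, -0.2, 176.0]
force: [1.1, -0.9, 0.3]
opening: 0.0006
gripper_force: 0.0
```

carry_out --deltas '[[[0,0,0.15,0,-1],[0,0,0.3,0,-1],[0,0,0.43,0,-1],[0,0,0.53,0,-1],[0,0,0.58,0,-1]]]'

```text
clock: 7.3
tool_pos: [0.4634, -0.3499, 0.0752]
orientation: [-180.0, -0.1, 176.0]
force: [-5.1, 10.6, 40.0]
opening: 0.0006
gripper_force: 20.8
```

carry_out --deltas '[[[0,0,0,0,-1],[0,0,0,0,-1]]]'

```text
clock: 7.5
tool_pos: [0.4632, -0.3498, 0.077]
orientation: [-180.0, -0.0, 176.0]
force: [-2.2, 2.0, 12.2]
opening: 0.0001
gripper_force: 5.7
```

carry_out --deltas '[[[0,0,-0.15,0,-1],[0,0,-0.35,0,-1],[0,0,-0.58,0,-1],[0,0,-0.58,0,-1],[0,0,-0.58,0,-1]]]'

```text
clock: 8.0
tool_pos: [0.4634, -0.3496, 0.1929]
orientation: [180.0, 0.1, 176.0]
force: [-0.1, -0.1, -0.6]
opening: 0.0002
gripper_force: 0.0
```

carry_out --deltas '[[[0,0,0,0,-1],[0,0,0,0,-1]]]'

```text
clock: 8.2
tool_pos: [0.4623, -0.3493, 0.1908]
orientation: [179.9, -0.2, 176.0]
force: [-0.6, -0.3, -0.9]
opening: 0.0005
gripper_force: 0.0
```

carry_out --deltas '[[[0,0,0.15,0,-1],[0,0,0.3,0,-1],[0,0,0.43,0,-1],[0,0,0.53,0,-1],[0,0,0.58,0,-1]]]'

```text
clock: 8.7
tool_pos: [0.4635, -0.3499, 0.0753]
orientation: [-180.0, -0.1, 176.0]
force: [-5.0, 9.6, 40.1]
opening: 0.0008
gripper_force: 20.3
```

carry_out --deltas '[[[0,0,0,0,-1],[0,0,0,0,-1]]]'

```text
clock: 8.9
tool_pos: [0.4633, -0.3498, 0.077]
orientation: [-180.0, -0.0, 176.0]
force: [-1.7, 1.9, 11.0]
opening: 0.0003
gripper_force: 5.4
```

carry_out --deltas '[[[0,0,-0.15,0,-1],[0,0,-0.35,0,-1],[0,0,-0.58,0,-1],[0,0,-0.75,0,0],[0,0,-0.8,0,0]]]'

```text
clock: 9.4
tool_pos: [0.4644, -0.3504, 0.2402]
orientation: [-179.9, 0.2, 176.0]
force: [0.3, -0.0, 0.1]
opening: 0.011
gripper_force: 0.0
```

```bash
python3 - <<'E'
from h import *
np.set_printoptions(precision=4,suppress=True)
o=ctrl.get_obs();print(o["clock"],o["tool_pos"],o["orientation"],o["force"],o["opening"])
p=ctrl.snapshot("scene");save(p,"s3",(60,140,260,320),3)
print([(q["centre"],q["p"]) for q in ctrl.spot_point(p,"pump_pad")])
E
```

```text
9.4 [ 0.4644 -0.3504  0.2402] [-179.8794    0.2456  176.0118] [ 0.2669 -0.0204  0.1053] 0.010973415923961604
[([124.3, 240.0], 0.75), ([122.6, 176.9], 0.64), ([256.0, 214.8], 0.22), ([359.6, 195.4], 0.2)]
```

All strokes are done, and the pad is back at its rest pixel (124,240). Next I'll go above the handle.

carry_out --deltas '[[[-0.03,0.15,0,0,0.3],[-0.08,0.35,0,0,0.3],[-0.13,0.55,0,0,0.3],[-0.16,0.68,0,0,0.3]]]'

```text
clock: 9.9
tool_pos: [0.504, -0.214, 0.2339]
orientation: [180.0, -0.2, 176.0]
force: [-0.2, 0.6, -0.5]
opening: 0.0508
gripper_force: 0.0
```

carry_out --deltas '[[[-0.03,0.15,0.05,0,0.3],[-0.08,0.35,0.1,0,0.3],[-0.13,0.55,0.1,0,0.3],[-0.16,0.68,0.1,0,0.3],[-0.16,0.68,0.1,0,0.3]]]'

```text
clock: 10.4
tool_pos: [0.5458, -0.0801, 0.2137]
orientation: [-180.0, -0.2, 176.1]
force: [-0.9, -0.2, 0.6]
opening: 0.0572
gripper_force: 0.0
```

```bash
python3 - <<'E'
from h import *
np.set_printoptions(precision=4,suppress=True)
o=ctrl.get_obs();print(o["clock"],o["tool_pos"],o["orientation"],o["force"],o["opening"])
w=ctrl.snapshot("wrist");save(w,"w1",None,1.4)
print(proj(w,o["tool_pos"]),proj(w,[.546,-.083,.16]),[(q["centre"],q["p"],atz(w,q["centre"],.152)) for q in ctrl.spot_point(w,"carrier_handle")])
print([(q["centre"],q["p"],atz(w,q["centre"],.118)) for q in ctrl.spot_point(w,"mark")],[(q["centre"],q["p"],atz(w,q["centre"],.11)) for q in ctrl.spot_point(w,"carrier_lead")])
E
```

```text
10.4 [ 0.5458 -0.0801  0.2137] [-179.9733   -0.2395  176.1499] [-0.9174 -0.2428  0.644 ] 0.05722230182724851
[256.8033 237.4286] [252.8203 209.0383] [([254.4, 209.8], 0.85, array([ 0.5496, -0.082 ,  0.152 ])), ([351.8, 188.3], 0.53, array([ 0.5364, -0.0013,  0.152 ]))]
[] [([469.6, 183.9], 0.94, array([0.552 , 0.1292, 0.11  ]))]
```

View pics/w1.png

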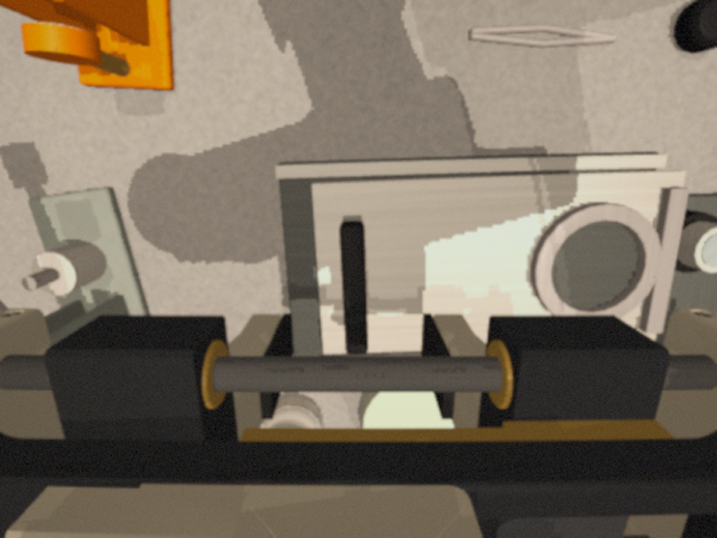

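The bar (px 353 at 1.4x) lies between the fingers, and the tool is aligned with the plate. I'll descend and grip.

carry_out --deltas '[[[0,-0.01,0.12,0,0.3],[0,-0.01,0.24,0,0.3],[0,-0.01,0.34,0,0.3],[0,-0.01,0.4,0,0.3],[0,-0.01,0.4,0,0.3]]]'

```text
clock: 11.1
tool_pos: [0.5445, -0.0857, 0.1348]
orientation: [-180.0, -0.2, 175.9]
force: [-0.4, 0.2, 0.2]
opening: 0.0569
gripper_force: 0.0
```

carry_out --deltas '[[[0,0,0,0,-0.3],[0,0,0,0,-0.6],[0,0,0,0,-0.8],[0,0,0,0,-1],[0,0,0,0,-1]]]'

```text
clock: 11.6
tool_pos: [0.5461, -0.0847, 0.137]
orientation: [180.0, 0.0, 176.0]
force: [-0.6, 0.3, 0.7]
opening: 0.0224
gripper_force: 0.0
```

carry_out --deltas '[[[0,0,0,0,-1],[0,0,0,0,-1],[0,0,0,0,-1]]]'

```text
clock: 11.9
tool_pos: [0.5463, -0.0842, 0.1369]
orientation: [180.0, 0.0, 176.0]
force: [-1.0, 5.3, 3.7]
opening: 0.014
gripper_force: 29.9
```

```bash
python3 - <<'E'
from h import *
np.set_printoptions(precision=4,suppress=True)
o=ctrl.get_obs();print(o["clock"],o["tool_pos"],o["orientation"],o["force"],o["moment"],o["opening"],o["gripper_force"])
W=[ctrl.snapshot(n) for n in("top","scene","wrist")]
for k,z in(("carrier_lead",.11),("carrier_handle",.152),("mark",.118),("bench_edge",.11),("lens_head",0)):
    print(k,[[(np.array(q["centre"]),round(q["p"],2),atz(w,q["centre"],z)[:2]) for q in ctrl.spot_point(w,k)[:2]] for w in W])
E
```

```text
11.9 [ 0.5463 -0.0842  0.1369] [179.966    0.0434 176.0315] [-1.0265  5.2954  3.6984] [1.9482 0.3661 0.3752] 0.014032211781945518 29.936177730560303
carrier_lead [[], [(array([310.2, 166.7]), 0.64, array([0.4764, 0.2993])), (array([284.9, 200.3]), 0.61, array([0.5508, 0.1286]))], []]
carrier_handle [[(array([317.9, 154. ]), 0.58, array([ 0.5449, -0.09  ]))], [(array([227.2, 217.1]), 0.95, array([ 0.5396, -0.0747]))], [(array([256.6, 248.8]), 0.84, array([ 0.5461, -0.0845]))]]
mark [[(array([140.9, 279.5]), 0.92, array([0.2215, 0.3868])), (array([188.2, 126.4]), 0.86, array([0.632 , 0.2539]))], [(array([334.5, 195.7]), 0.93, array([0.6305, 0.2615])), (array([286. , 119.6]), 0.63, array([0.2215, 0.4026]))], []]
bench_edge [[(array([403.5, 136.6]), 0.72, array([ 0.5932, -0.3284]))], [(array([334.1, 165.7]), 0.38, array([0.5193, 0.3694]))], []]
lens_head [[(array([197.2, 158.1]), 0.82, array([0.5604, 0.2508])), (array([146.1, 293.7]), 0.78, array([0.1583, 0.4096]))], [(array([273.7, 136.9]), 0.69, array([0.1586, 0.399 ])), (array([313.2, 208.3]), 0.67, array([0.5551, 0.2582]))], []]
```

Firmly gripped: opening is 14 mm and grip force 30 N. The lead needs about 125 mm more travel. I'll slide 100 mm first, then look.

carry_out --deltas '[[[0,0.03,0.005,0,-1],[0,0.09,0.005,0,-1],[0,0.16,0.005,0,-1],[0,0.22,0.005,0,-1],[0,0.25,0.005,0,-1]]]'

```text
clock: 13.3
tool_pos: [0.5499, -0.0364, 0.1369]
orientation: [-179.8, 0.1, 176.0]
force: [-0.4, -10.2, 7.4]
opening: 0.0136
gripper_force: 29.8
```

carry_out --deltas '[[[0,0.03,0,0,-1],[0,0.09,0,0,-1],[0,0.16,0,0,-1],[0,0.22,0,0,-1],[0,0.25,0,0,-1]]]'

```text
clock: 13.8
tool_pos: [0.5534, 0.0133, 0.1369]
orientation: [-179.8, 0.0, 176.0]
force: [-0.2, -11.3, 8.9]
opening: 0.0142
gripper_force: 29.8
```

carry_out --deltas '[[[0,0,0,0,-1],[0,0,0,0,-1]]]'

```text
clock: 14.0
tool_pos: [0.5535, 0.014, 0.1369]
orientation: [-179.9, 0.1, 176.0]
force: [-1.2, -3.6, 9.0]
opening: 0.0141
gripper_force: 29.8
```

```bash
python3 - <<'E'
from h import *
np.set_printoptions(precision=4,suppress=True)
o=ctrl.get_obs();print(o["clock"],o["tool_pos"],o["orientation"],o["force"],o["moment"],o["opening"],o["gripper_force"])
p=ctrl.snapshot("top");s=ctrl.snapshot("scene");w=ctrl.snapshot("wrist")
a=cv2.resize(np.ascontiguousarray(p["color"][100:200,175:305,::-1]),(780,600),interpolation=cv2.INTER_CUBIC);cv2.imwrite("pics/t4.png",a)
b=cv2.resize(np.ascontiguousarray(s["color"][160:260,240:370,::-1]),(780,600),interpolation=cv2.INTER_CUBIC);cv2.imwrite("pics/s4.png",b)
for n,q in(("top",p),("scene",s),("wrist",w)):
    for k,z in(("carrier_lead",.11),("mark",.118)): print(n,k,[(np.array(r["centre"]),round(r["p"],2),atz(q,r["centre"],z)[:2]) for r in ctrl.spot_point(q,k)[:2]])
h=o["tool_pos"];l=[h[0]+.015,h[1]+.2145,.11]
print(l,proj(p,l),proj(s,l))
E
```

```text
14.0 [0.5535 0.014  0.1369] [-179.9086    0.0748  176.0137] [-1.1647 -3.6001  9.0394] [-1.1424  0.7349 -0.0389] 0.014061881015894874 29.796257615089417
top carrier_lead [(array([244.5, 154. ]), 0.73, array([0.5546, 0.1029]))]
top mark [(array([140.1, 277.1]), 0.8, array([0.228 , 0.3889])), (array([188.8, 124.2]), 0.56, array([0.638 , 0.2522]))]
scene carrier_lead [(array([360.7, 193.6]), 0.67, array([0.6669, 0.3431])), (array([311.1, 189.9]), 0.61, array([0.5629, 0.2258]))]
scene mark [(array([284.4, 121.9]), 0.85, array([0.23  , 0.3877]))]
wrist carrier_lead []
wrist mark []
[np.float64(0.5684685142034618), np.float64(0.2284842467574035), 0.11] [198.3012 149.9404] [312.9238 190.5535]
```

View pics/t4.png

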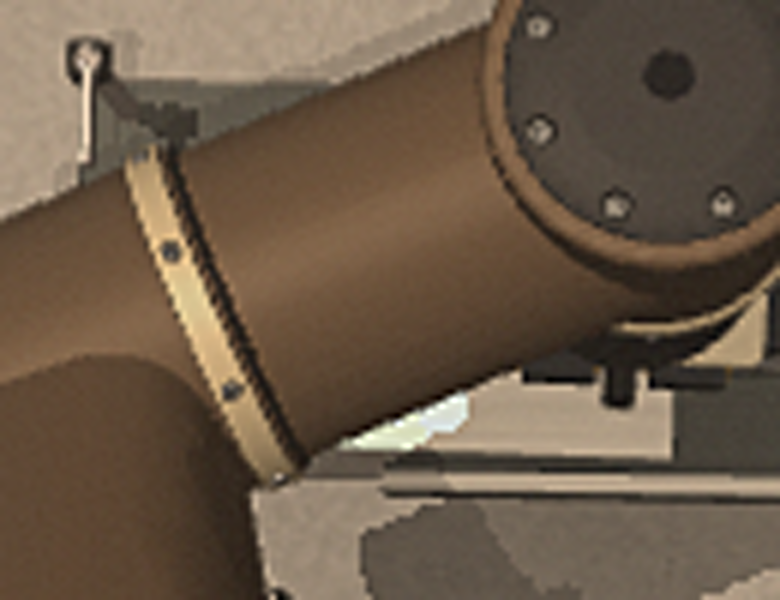

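View pics/s4.png

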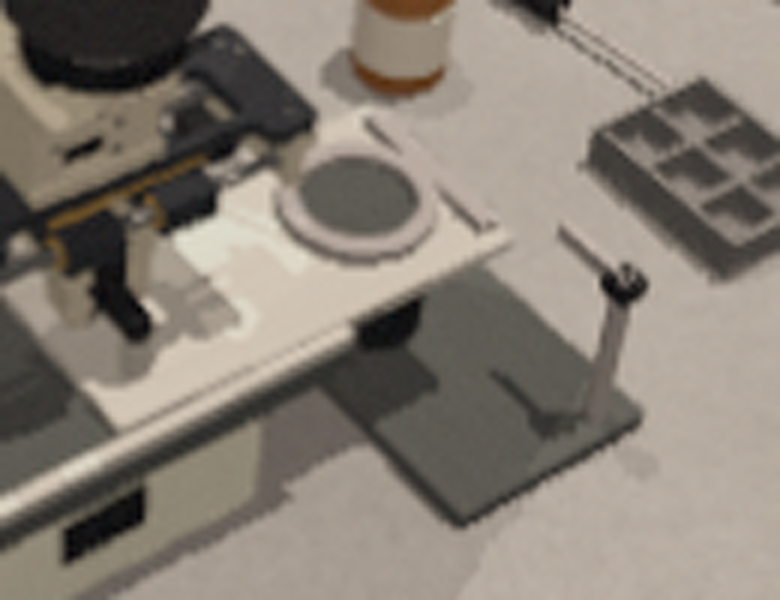

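Scene crop: the plate's near leading corner is at (510,237) and the far corner at (365,110). The pointer tip is at (563,230). In the top crop the tip is at (84,160). Next I compute the remaining distance from these.

```bash
python3 - <<'E'
from h import *
np.set_printoptions(precision=4,suppress=True)
s=ctrl.snapshot("scene");p=ctrl.snapshot("top")
f=lambda u:(240+u[0]/6-.5,160+u[1]/6-.5)
c1,c2,t=[atz(s,f(u),.118)[:2] for u in((510,237),(365,110),(563,230))]
t2=(175+84/6-.5,100+158/6-.5)
print("corners",c1,c2,np.linalg.norm(c1-c2),"tip",t,"tip top",atz(p,t2,.118)[:2],"tri",tri([(s,f((563,230))),(p,t2)]))
e=(c1-c2)/np.linalg.norm(c1-c2);n=np.array([-e[1],e[0]]);print("dir",n)
for d in(n,np.array([.0698,.9976]),np.array([.05,.9987])): print("gap",(t-c1)@d)
o=ctrl.get_obs();print("lead by hand",o["tool_pos"][:2]+.215*np.array([.0698,.9976]))
E
```

```text
corners [0.623 0.226] [0.5061 0.2288] 0.11697303147438602 tip [0.6352 0.2519] tip top [0.6336 0.253 ] tri [0.634  0.2534 0.1162]
dir [0.0242 0.9997]
gap 0.026183357957384638
gap 0.026684371771620665
gap 0.0264716306444694
lead by hand [0.5685 0.2285]
```

carry_out --deltas '[[[0,0.03,0,0,-1],[0,0.06,0,0,-1],[0,0.09,0,0,-1],[0,0.12,0,0,-1],[0,0.13,0,0,-1]]]'

```text
clock: 15.05
tool_pos: [0.555, 0.0385, 0.1369]
orientation: [-179.8, 0.0, 176.0]
force: [-1.2, -11.8, 9.4]
opening: 0.0137
gripper_force: 29.8
```

carry_out --deltas '[[[0,0,0,0,-1],[0,0,0,0,-1]]]'

```text
clock: 15.25
tool_pos: [0.555, 0.0387, 0.1368]
orientation: [-179.8, 0.0, 176.0]
force: [-0.5, -9.7, 10.2]
opening: 0.0138
gripper_force: 29.8
```

```bash
python3 - <<'E'
from h import *
np.set_printoptions(precision=4,suppress=True)
o=ctrl.get_obs();print(o["clock"],o["tool_pos"],o["orientation"],o["force"],o["moment"],o["opening"],o["gripper_force"])
s=ctrl.snapshot("scene")
cv2.imwrite("pics/s5.png",cv2.resize(np.ascontiguousarray(s["color"][165:215,290:355,::-1]),(780,600),interpolation=cv2.INTER_CUBIC))
# predicted lead edge at given offsets from tip
tip=np.array([.6352,.2519])
d=np.array([.06,.998]);e=np.array([.998,-.06])
for g in(-.006,0,.006):
    print(g,[((proj(s,[*(tip+d*g-e*k),.118])-np.array([290,165])+.5)*12).round() for k in(.012,.132)])
E
```

```text
15.25 [0.555  0.0387 0.1368] [-179.8167    0.033   175.9901] [-0.4965 -9.6924 10.2159] [-3.122   0.4248  0.0448] 0.013766578654902717 29.79760229587555
-0.006 [array([478., 381.]), array([192., 119.])]
0 [array([496., 372.]), array([210., 111.])]
0.006 [array([513., 364.]), array([227., 103.])]
```

View pics/s5.png

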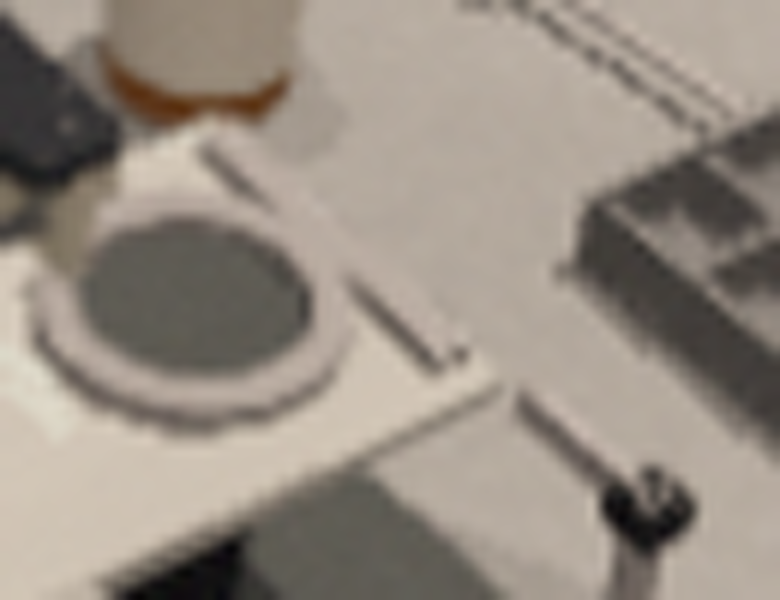

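The leading edge, through the corner at (500,378), runs almost in line with the pointer blade, whose tip is at (522,392). It is about 0.5–2 mm short, so I'll nudge 2 mm and settle.

carry_out --deltas '[[[0,0.005,0,0,-1],[0,0.01,0,0,-1],[0,0.01,0,0,-1],[0,0.01,0,0,-1],[0,0.01,0,0,-1]]]'

```text
clock: 15.8
tool_pos: [0.5551, 0.0402, 0.1369]
orientation: [-179.8, 0.0, 176.0]
force: [-1.2, -10.1, 9.8]
opening: 0.0139
gripper_force: 29.8
```

carry_out --deltas '[[[0,0,0,0,-1],[0,0,0,0,-1],[0,0,0,0,-1],[0,0,0,0,-1],[0,0,0,0,-1]]]'

```text
clock: 16.3
tool_pos: [0.5551, 0.0402, 0.1369]
orientation: [-179.8, 0.0, 176.0]
force: [-2.0, -11.0, 10.3]
opening: 0.0135
gripper_force: 29.8
```

```bash
python3 - <<'E'
from h import *
np.set_printoptions(precision=4,suppress=True)
s=ctrl.snapshot("scene")
im=cv2.resize(np.ascontiguousarray(s["color"][165:215,290:355,::-1]),(780,600),interpolation=cv2.INTER_CUBIC)
cv2.imwrite("pics/s6.png",im)
o=ctrl.get_obs();print(o["clock"],o["tool_pos"],o["force"],o["qvel"],o["gripper_force"])
E
```

```text
16.35 [0.5551 0.0402 0.1369] [-1.082  -9.9635  8.929 ] [-0.0545 -0.0438 -0.0863 -0.0084  0.0776 -0.0268] 29.798067212104797
```

View pics/s6.png

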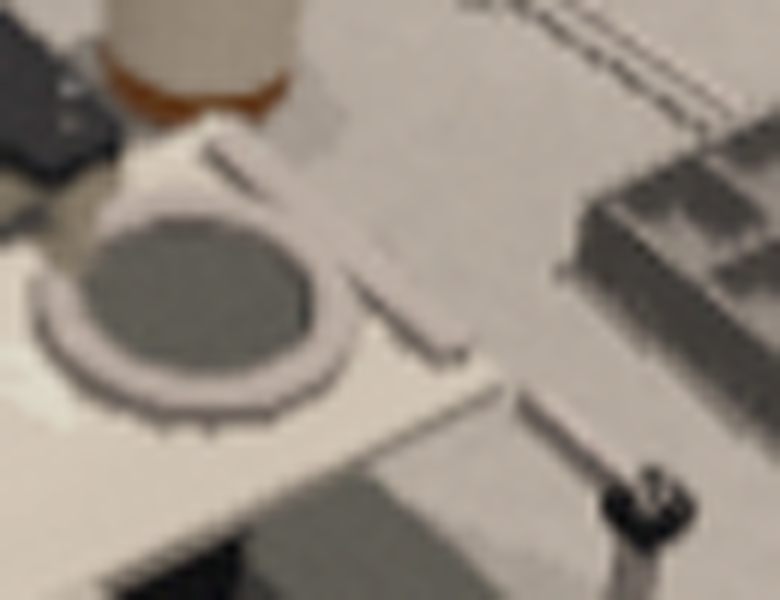

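The corner at (502,380) is now in line with the blade, there is a gap to the pointer tip, and the plate is flat and still. Handing in.

```bash
python3 -c "
from plant import ctrl
print(ctrl.close_job())"
```

```text
the job is handed in; nothing more can be done
None
```

I handed the job in at 16.4 s; no verdict came back. I gave four full pump strokes (one spare) and slid the carrier until its leading edge is within about 2 mm of the pointer by camera (up to about 3 mm short by arm position), gripped, flat and still. I viewed 11 pictures, one over the limit of 10.

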